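Make up the grid-preparation kit and the freezing kit

TASK

Make up the two kits from the stock standing between the grey trays: into the two-recess tray put the covered petri dish (large recess) and the amber jar (small recess); into the three-recess tray put the black forceps case (long recess), the aluminium storage puck (large round recess) and the brass cup (small round recess). Each thing must stand upright and flat on the bottom of its recess; set it down rather than dropping it, and let go. Leave the timer, the tape roll and the tube block where they are.

Things in the scene. Friction and masses are not known exactly. Their poses are not given: they have to be found in the camera images.
- dish: Covered petri dish: a flat clear disc with a white stack of filter papers inside, 60 mm diameter, 20 mm high; solid to the grip. In its recess it stands 12 mm above the tray. Origin: centre of its underside; z up. 40 to 75 g.
- jar: Small amber glass jar with a black ribbed screw cap, 55 mm high; the glass is 40 mm in diameter up to 36 mm, the cap is 37 mm in diameter from 40 mm to the top. Origin: centre of its underside; z up. 60 to 105 g.
- case: Forceps case: a closed black rectangular box, 84 mm long (its x axis), 30 mm wide (its y axis), 22 mm high, with a paper label on the lid and steel clasps. Origin: centre of its underside; z up. Either end may lead. 45 to 80 g.
- puck: Grid-storage puck: a bare aluminium disc, 56 mm diameter and 14 mm high, with a ring of eight small dark pockets and an upright ribbed stem in its centre, 14 mm diameter, from 14 mm to 36 mm height, to hold it by. Origin: centre of its underside; z up. 80 to 145 g.
- cup: Coolant cup of bare brass, open at the top: a straight tube 30 mm outside, 24 mm inside, 38 mm high, on a foot flange of 36 mm diameter, 5 mm thick. Origin: centre of its underside; z up. 95 to 170 g.
- tray_three: Grey moulded tray of the freezing kit, 168 (x) by 164 (y) mm, 16 mm high, fixed. Origin: centre of its underside; z up. Three recesses, floor 8 mm and rim 16 mm above the bench: long, 104 (x) by 50 (y) mm, centred at x 0, y +41 mm; large round, 76 mm diameter, at x -38, y -36 mm; small round, 54 mm diameter, at x +48, y -36 mm. Stands left or right of the stock.
- tray_two: Grey moulded tray of the grid-preparation kit, 184 (x) by 98 (y) mm, 16 mm high, fixed. Origin: centre of its underside; z up. Two round recesses, floor 8 mm and rim 16 mm above the bench: large, 80 mm diameter, at x -44, y 0 mm; small, 60 mm diameter, at x +54, y 0 mm. Stands on the other side of the stock from the three-recess tray.
- timer: Bystander, to be left alone: white square bench timer, 58 x 58 mm, 20 mm high, with a dark display. Loose. Origin: centre of its underside; z up.
- tape: Bystander, to be left alone: roll of paper tape lying flat, 58 mm outside, 28 mm hole, 25 mm high. Loose. Origin: centre of its underside; z up.
- block: Bystander, to be left alone: aluminium microtube block, 64 mm (x) by 44 mm (y), 28 mm high, 36 mm over the white tube caps in it. Loose. Origin: centre of its underside; z up.
There are look-alikes about, which are no part of the job. Leave any purple look-alike of the dish alone.

How it is judged:
By the outcome, as a careful person would: the job done as asked, in the order asked, and still so for the second after the job is handed in, with the robot touching nothing.
It also fails if it takes over 112 s, if anything falls off the work surface, if the arm or the gripper's body presses on something with over 40 N, if the wrist force passes 120 N, or if a joint passes its speed limit or range.

ROBOT

A 6-joint arm with a two-finger parallel gripper is mounted at the origin on the work surface. World frame = base frame: x ahead of the robot, y to its left, z up, the work surface at z = 0. Lengths are in mm, angles in rad, forces in N, time in s.
With the tool pointing down it reaches from about 350 to 850 mm from the base axis. Payload 8.1 kg.
Tool frame: the origin (TCP) lies midway between the tips of the shut fingers; the grasp point (between the pads) lies 19 mm behind it; z points along the fingers, y is the line along which they close (so a half turn about z gives the same grasp; the last joint's range is limited). The gripper opens to 93 mm and grips with 3 to 60 N. Pads are 15 mm wide; open, the fingers measure 128 mm over their backs; the gripper's body (75 mm by 188 mm) begins 65 mm behind the grasp point.
Start: joints at [1.016, 0.13, 1.488, -0, 1.523, -0.085], TCP at [271.605, 535.01, 218.635] pointing down, gripper open.
Joint ranges: [-2.96, 2.96], [-0.89, 2.26], [0.02, 2.5], [-1.34, 4.48], [0, 2.73], [-2.66, 2.66]. Speed limits (rad/s): [2.39, 2.39, 2.79, 3.14, 3.14, 3.14].

INTERFACE

Orientations are given as a unit quaternion [w, x, y, z].
In Python, from rig import manip gives the robot as it stands.
- The arm moves only by the tool move_arm, never from a script. Its argument "commands" is a list of rows, each a list of 3 entries, a list of its own where there are three numbers: the opening, from -1 (shut) to 1 (fully open), then the shift along the tool's x, y, z in m, then the turn about the tool's z in rad. A call has 1 to 10 rows; each row is the pose to reach, as a shift and turn from the pose commanded when the call began, along the tool's axes at that moment; what a row does not reach only later rows make up. A row lasts 1/8 s, in which the tool goes at most 62.5 mm and 10.7 degrees, less where a joint would pass 70% of its speed; a pose out of reach is approached as far as the arm can. A call with a gripper value outside its range is refused whole. The fingers move at their own pace and stop on an object; "squeeze" is the grip in N (left out, the last holds). Time passes only in rows, so rows that repeat a pose let the fingers close. It gives the time, the measured TCP pose, the force, the opening and the grip force at its end, in the units of the state.
- manip.get_obs(): the state, without advancing time (a new reading comes with each control period).
- manip.capture(name): name is "scene" or "top" or "wrist"; returns the picture (480x640x3 uint8, red, green, blue); there is no depth.
- manip.calibration(name): a dict with "mtx" (3x3 intrinsics, pixels), "R" (3x3) and "t" (3): a world point X has camera coordinates R X + t. Camera axes: x right, y down, z forward; pixel columns grow to the right and rows downward; lengths in mm; the calibration is good to about 2 mm. The wrist camera is an equidistant fisheye: a pixel r from the principal point sees the ray r / f radians off the axis. A picture is of the moment at which its call begins: read the wrist's pose just before it. calibration takes no time and is no camera call; for the wrist camera it gives the pose at the moment of the call.
- manip.sign_off(): hands the job in; it is judged then, once.
The state is a dict: "clock": time; "joints": joint angles; "qvel": joint speeds; "effort": joint torques, N m; "position": TCP position; "ee_rot": TCP orientation; "contact_force": force on the tool from outside, world axes, zero at the start; "moment": the same for the moment, N m; "width": opening from 0.0 (shut) to 1.0 (fully open); "grip_force": force on a finger pad.
Only numpy, scipy, OpenCV 4.12 (cv2) and the standard library are available. Lean on these libraries where they do the work, as an engineer would, in place of code of your own. Each camera call takes 0.05 s, during which the arm holds its last target. There are 200 camera calls.

## Working session

There is one attempt and no reset: what is moved stays moved. The work goes in short steps, Python scripts to look and compute and a tool call to move; the robot and the scene stay as the last step left them, time stands still between calls to the robot, and variables do not carry over. Pictures are saved under pics/ and viewed, at most 17 in all, crops included, and the job is handed in when it is done.

Besides the shell and the picture viewer there is one more tool, called as name([rows], argument=value, ...), one row to a line, values as JSON. move_arm: Moves the arm, as the interface text tells. Its arguments: {"type":"object","properties":{"commands":{"type":"array","items":{"type":"array"}},"squeeze":{"type":"number"}},"required":["commands"]}

```bash
ls; mkdir -p pics
python3 - <<'E'
from rig import manip
import cv2
o=manip.get_obs();print({k:o[k] for k in('clock','position','ee_rot','width','contact_force')})
for n in('scene','top'):
    im=manip.capture(n);cv2.imwrite(f'pics/{n}0.png',im[:,:,::-1]);c=manip.calibration(n);print(n,c)
E
```

```text
pics
{'clock': 0.0, 'position': array([271.27085772, 534.51224911, 217.58018557]), 'ee_rot': array([-2.95395833e-04,  2.32725882e-01,  9.72541908e-01, -9.01637873e-04]), 'width': 1.0021579293404628, 'contact_force': array([-0.2249147 ,  0.07604242,  0.2575411 ])}
scene {'mtx': array([[441.30046523,   0.        , 316.53317327],
       [  0.        , 441.30046523, 245.92426654],
       [  0.        ,   0.        ,   1.        ]]), 'R': array([[-0.58156914,  0.81339835,  0.01266725],
       [ 0.62829025,  0.45900156, -0.62814722],
       [-0.5167482 , -0.35735233, -0.7779914 ]]), 't': array([ 285.68509143, -275.93437935, 1159.125162  ])}
top {'mtx': array([[503.30829204,   0.        , 310.80027392],
       [  0.        , 503.30829204, 244.01348444],
       [  0.        ,   0.        ,   1.        ]]), 'R': array([[-0.01154888, -0.99980754, -0.01585872],
       [-0.98756646,  0.01389123, -0.15658708],
       [ 0.15677725,  0.01385314, -0.98753683]]), 't': array([  22.90699981,  520.44748494, 1017.64360333])}
```

View pics/top0.png

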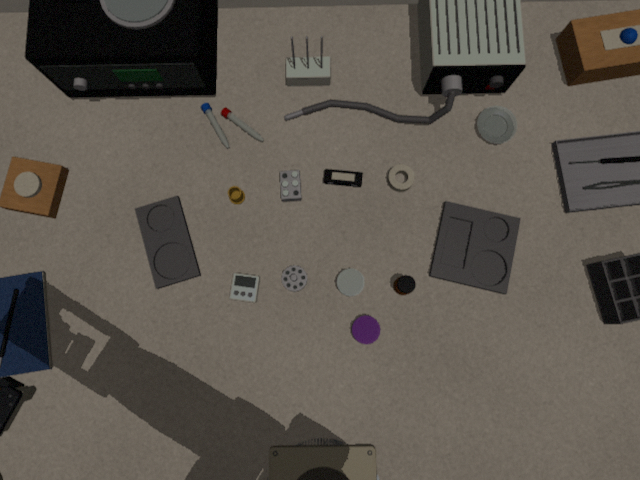

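View pics/scene0.png

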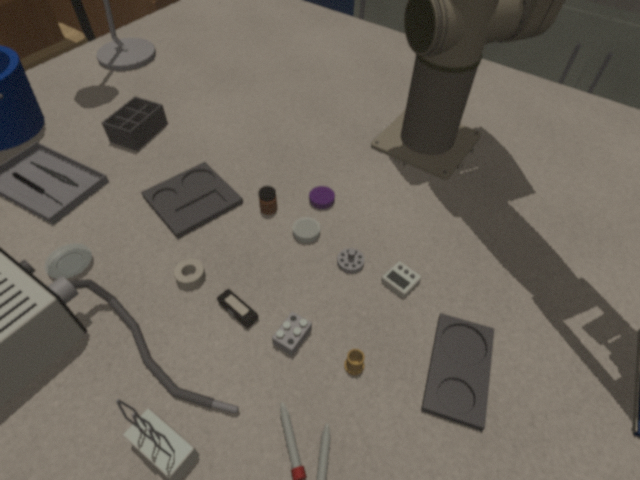

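The top view shows: two-recess tray at (168,242), three-recess tray at (475,247), cup (236,195), block (290,185), case (343,178), tape (401,178), timer (245,288), puck (294,278), dish (350,282), jar (404,285) and the purple look-alike (366,329). The scene view agrees.

```bash
cat > h.py <<'E'
import numpy as np,cv2
from rig import manip
def ray(c,px,fish=False):
    px=np.atleast_2d(np.float64(px));K=c['mtx'];d=(px-K[:2,2])/[K[0,0],K[1,1]]
    if fish:
        r=np.linalg.norm(d,axis=1,keepdims=True);d=np.c_[d/np.maximum(r,1e-9)*np.sin(r),np.cos(r)]
    else: d=np.c_[d,np.ones(len(d))]
    R=np.array(c['R']);return -R.T@c['t'],d@R
def plane(c,px,z,fish=False):
    o,d=ray(c,px,fish);return (o+d*((z-o[2])/d[:,2:]))[:,:2]
def proj(c,X,fish=False):
    p=np.atleast_2d(X)@np.array(c['R']).T+c['t'];K=c['mtx']
    if fish:
        n=np.linalg.norm(p[:,:2],axis=1,keepdims=True);q=p[:,:2]/n*np.arctan2(n,p[:,2:])
    else: q=p[:,:2]/p[:,2:]
    return q*[K[0,0],K[1,1]]+K[:2,2]
def blob(im,ctr,rad,thr=28):
    "largest contour differing from the local bench colour within rad of ctr"
    x,y=map(int,ctr);x0,y0=max(x-rad,0),max(y-rad,0);s=cv2.GaussianBlur(im,(3,3),0)[y0:y+rad,x0:x+rad].astype(float)
    b=np.median(np.r_[s[0],s[-1],s[:,0],s[:,-1]],axis=0)
    m=(np.abs(s-b).sum(2)>thr).astype(np.uint8)
    m=cv2.morphologyEx(m,cv2.MORPH_OPEN,np.ones((3,3)))
    cs=cv2.findContours(m,cv2.RETR_EXTERNAL,cv2.CHAIN_APPROX_NONE)[0]
    return max(cs,key=cv2.contourArea)[:,0].astype(float)+[x0,y0]
E
python3 - <<'E'
from h import *
im=cv2.imread('pics/top0.png')[:,:,::-1];c=manip.calibration('top')
for n,p,r,z in [('cup',(236,195),20,20),('case',(343,178),28,22),('tape',(401,178),22,25),('block',(290,185),24,28),('timer',(245,288),24,20),('puck',(294,278),22,10),('dish',(350,282),22,15),('jar',(404,285),18,30),('purple',(366,329),24,15),('two',(168,242),60,16),('three',(475,247),60,16)]:
    k=blob(im,p,r,60);w=plane(c,k,z)
    (cx,cy),(a,b),t=cv2.minAreaRect(w.astype(np.float32))
    print(n,'ctr',round(cx),round(cy),'size',round(a),round(b),'ang',round(t,1),'px',k.mean(0).round(), cv2.boxPoints(((cx,cy),(a,b),t)).round().tolist() if n in('two','three','case') else '')
big=cv2.resize(im[90:350,120:540],None,fx=1.9,fy=1.9,interpolation=cv2.INTER_CUBIC);cv2.imwrite('pics/crop.png',cv2.convertScaleAbs(big[:,:,::-1],alpha=1.4))
E
```

```text
cup ctr 635 179 size 36 35 ang 0.5 px [236. 195.] 
case ctr 670 -54 size 88 37 ang 83.1 px [342. 178.] [[646.0, -95.0], [683.0, -100.0], [694.0, -13.0], [656.0, -8.0]]
tape ctr 654 -159 size 50 16 ang 34.2 px [391. 183.] 
block ctr 621 58 size 39 7 ang 89.1 px [291. 200.] 
timer ctr 446 158 size 43 21 ang 82.1 px [245. 281.] 
puck ctr 439 67 size 4 6 ang 89.7 px [288. 284.] Traceback (most recent call last):
  File "<stdin>", line 4, in <module>
  File "h.py", line 24, in blob
    return max(cs,key=cv2.contourArea)[:,0].astype(float)+[x0,y0]
           ~~~^^^^^^^^^^^^^^^^^^^^^^^^
ValueError: max() iterable argument is empty
```

```bash
python3 - <<'E'
s=open('h.py').read()
i=s.index('def blob');s=s[:i]+'''def blob(im,ctr,rad,thr=11):
    "largest contour differing (Lab, chroma weighted) from the local bench colour within rad of ctr"
    x,y=map(int,ctr);x0,y0=max(x-rad,0),max(y-rad,0)
    s=cv2.cvtColor(cv2.GaussianBlur(im,(3,3),0),cv2.COLOR_RGB2LAB)[y0:y+rad,x0:x+rad].astype(float)
    b=np.median(np.r_[s[0],s[-1],s[:,0],s[:,-1]],axis=0)
    m=(np.abs(s-b)@[.35,1.5,1.5]>thr).astype(np.uint8)
    m=cv2.morphologyEx(m,cv2.MORPH_OPEN,np.ones((3,3)))
    cs=cv2.findContours(m,cv2.RETR_EXTERNAL,cv2.CHAIN_APPROX_NONE)[0]
    return max(cs,key=cv2.contourArea)[:,0].astype(float)+[x0,y0]
'''
open('h.py','w').write(s)
E
cat > m.py <<'E'
from h import *
im=cv2.imread('pics/top0.png')[:,:,::-1];c=manip.calibration('top')
vis=cv2.convertScaleAbs(im,alpha=1.3)
for n,p,r,z in [('cup',(236,195),20,20),('case',(343,178),28,22),('tape',(401,178),22,25),('block',(290,185),24,28),('timer',(245,288),24,20),('puck',(294,278),22,14),('dish',(350,282),22,15),('jar',(404,285),18,45),('purple',(366,329),24,15),('two',(168,242),60,16),('three',(475,247),60,16)]:
    k=blob(im,p,r);w=plane(c,k,z)
    (cx,cy),(a,b),t=cv2.minAreaRect(w.astype(np.float32))
    print(n,'ctr',round(cx),round(cy),'size',round(a),round(b),'ang',round(t,1),'px',k.mean(0).round())
    if n in('two','three','case','block'):print(cv2.boxPoints(((cx,cy),(a,b),t)).round().tolist())
    for q in k.astype(int): vis[q[1],q[0]]=(255,0,0)
cv2.imwrite('pics/crop.png',cv2.resize(vis[90:350,120:540,::-1],None,fx=1.9,fy=1.9,interpolation=cv2.INTER_NEAREST))
E
python3 m.py
```

```text
cup ctr 635 180 size 41 37 ang 0.5 px [236. 195.]
case ctr 670 -54 size 87 37 ang 83.1 px [342. 178.]
[[646.0, -95.0], [683.0, -100.0], [694.0, -13.0], [656.0, -8.0]]
tape ctr 653 -159 size 45 14 ang 35.5 px [391. 184.]
block ctr 622 57 size 41 9 ang 89.5 px [292. 199.]
[[617.0, 37.0], [626.0, 36.0], [626.0, 78.0], [618.0, 78.0]]
timer ctr 433 160 size 53 51 ang 81.2 px [244. 288.]
puck ctr 451 68 size 19 36 ang 80.2 px [287. 278.]
dish ctr 453 -51 size 23 41 ang 18.9 px [343. 277.]
jar ctr 433 -172 size 51 43 ang 89.2 px [403. 284.]
purple ctr 343 -95 size 63 62 ang 89.3 px [365. 329.]
two ctr 535 327 size 188 103 ang 16.7 px [167. 242.]
[[430.0, 349.0], [460.0, 251.0], [640.0, 305.0], [611.0, 404.0]]
three ctr 514 -333 size 171 172 ang 75.7 px [474. 247.]
[[410.0, -394.0], [577.0, -437.0], [619.0, -271.0], [452.0, -228.0]]
```

View pics/crop.png

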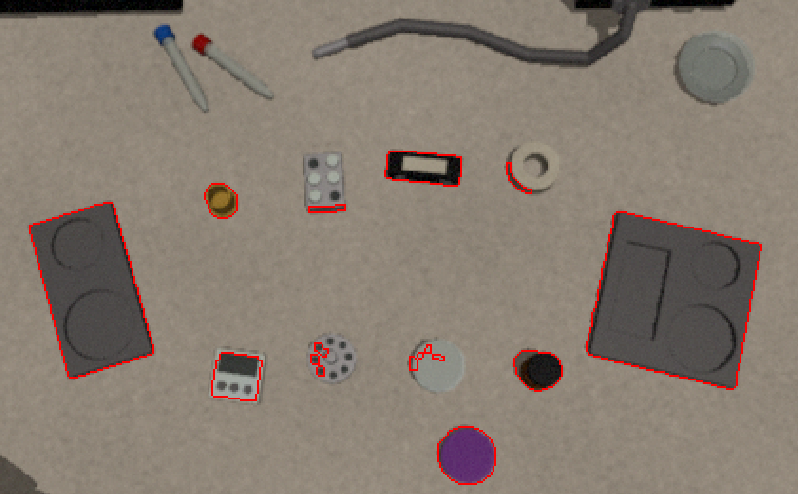

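The overlay outlines both trays, cup, case, jar and purple look-alike well; dish, puck, timer, tape and block blend into the bench (their centres I read off the picture). The large recess of tray_two is nearest the robot, and the long recess of tray_three is towards +y. Next I'll compute targets and hover for a wrist view.

```bash
cat > go.py <<'E'
# go.py x y z [yaw_deg]: shift/turn from the tracked commanded pose; stores the rounded result
import sys,json,numpy as np
try: s=json.load(open('st.json'))
except Exception: s=[271.605,535.01,218.635,1.101]
for a in sys.argv[1:]:
    v=[float(t) for t in a.split(',')]; x,y,z=v[:3]; yaw=np.radians(v[3]) if len(v)>3 else s[3]
    ty=np.array([np.cos(s[3]),np.sin(s[3])]);tx=np.array([-ty[1],ty[0]])
    d=np.array([x,y])-s[:2];sx,sy,sz,t=round(d@tx),round(d@ty),round(s[2]-z),round(s[3]-yaw,2)
    print('shift',sx/1e3,sy/1e3,sz/1e3,'turn',t,'rows',np.ceil(max(np.linalg.norm([sx,sy,sz])/55,abs(t)/.18)))
    s=[*(np.array(s[:2])+sx*tx+sy*ty),s[2]-sz,s[3]-t]
    print(np.round(s,3),'q6~',round(np.arctan2(s[1],s[0])-s[3],2));json.dump(s,open('st.json','w'))
E
python3 - <<'E'
from h import *
c=manip.calibration('top')
for n,p,z in [('dish',(350,282),20),('puck',(294,278.5),14),('jarcap',(404.5,284.5),55),('cup',(236,194.5),38),('case',(342.5,178),22)]: print(n,plane(c,p,z).round())
E
python3 go.py 500,20,240
```

```text
dish [[441. -66.]]
puck [[451.  53.]]
jarcap [[ 432. -174.]]
cup [[631. 176.]]
case [[669. -54.]]
shift -0.437 -0.356 -0.021 turn 0.0 rows 11.0
[500.098  19.747 239.635   1.101] q6~ -1.06
```

move_arm([
  [1, [-0.437, -0.356, -0.021], 0],
  [1, [-0.437, -0.356, -0.021], 0],
  [1, [-0.437, -0.356, -0.021], 0],
  [1, [-0.437, -0.356, -0.021], 0],
  [1, [-0.437, -0.356, -0.021], 0],
  [1, [-0.437, -0.356, -0.021], 0],
  [1, [-0.437, -0.356, -0.021], 0],
  [1, [-0.437, -0.356, -0.021], 0],
  [1, [-0.437, -0.356, -0.021], 0],
  [1, [-0.437, -0.356, -0.021], 0],
], squeeze=15)

```text
clock: 1.35
position: [500.8, 15.8, 239.2]
ee_rot: [-0.0, 0.235, 0.972, -0.001]
contact_force: [-1.2, 0.3, -0.1]
width: 1.002
grip_force: 0.0
```

Run:
```python
from h import *
c=manip.calibration('wrist');im=manip.capture('wrist');cv2.imwrite('pics/w1.png',im[:,:,::-1])
print(manip.get_obs()['position'].round(1),manip.get_obs()['qvel'].round(3),c)
for n,X in dict(dish=(441,-66,20),puck=(451,53,14),jar=(432,-174,55),cup=(631,176,38),case=(669,-54,22)).items(): print(n,proj(c,X,True).round())
```

```text
[500.2  17.8 239.1] [ 0.061 -0.02   0.02   0.014  0.006  0.022] {'mtx': array([[371.64829954,   0.        , 317.45483947],
       [  0.        , 371.64829954, 237.63798128],
       [  0.        ,   0.        ,   1.        ]]), 'R': array([[ 4.56491558e-01,  8.89727556e-01, -5.76936265e-04],
       [ 8.60740879e-01, -4.41455040e-01,  2.53461214e-01],
       [ 2.25256735e-01, -1.16199497e-01, -9.67345378e-01]]), 't': array([-243.01923198, -459.66205545,  299.28388941])}
dish [[223. 195.]]
puck [[327. 150.]]
jar [[130. 240.]]
cup [[497. 251.]]
case [[329. 358.]]
```

View pics/w1.png

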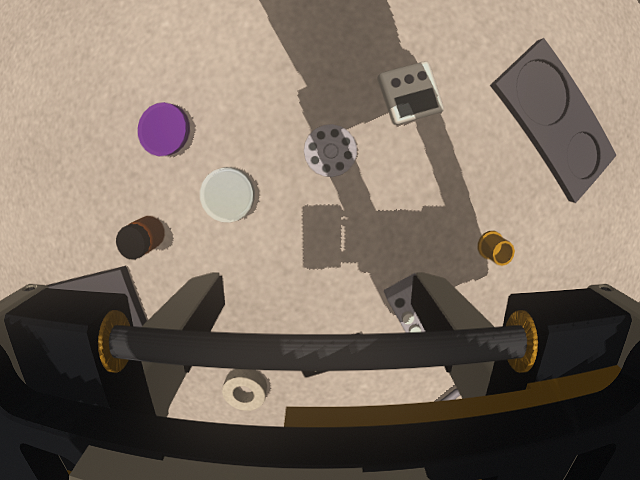

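The wrist view matches the predictions to about 4 px: dish top (227,194), puck (331,151), jar cap (134,240), cup (497,248). I'll refine on the settled view and go for the dish.

Run:
```python
from h import *
c=manip.calibration('wrist');im=manip.capture('wrist');cv2.imwrite('pics/w2.png',im[:,:,::-1])
g=cv2.cvtColor(im,cv2.COLOR_RGB2LAB).astype(int)
def m(mask,roi,z,n):
    x0,y0,x1,y1=roi;k=np.zeros(mask.shape,np.uint8);k[y0:y1,x0:x1]=mask[y0:y1,x0:x1];k=cv2.morphologyEx(k,cv2.MORPH_OPEN,np.ones((3,3)))
    q=max(cv2.findContours(k,0,1)[0],key=cv2.contourArea)[:,0];w=plane(c,q,z,True);(a,b),r=cv2.minEnclosingCircle(w.astype(np.float32));print(n,round(a),round(b),'r',round(r,1))
b=g[210:230,280:300].reshape(-1,3).mean(0);print(g[194,227],g[190,280],b)
m(g[...,1]<126,(190,155,270,235),18,'dish')
m(g[...,0]<75,(105,210,152,265),55,'cap')
d=(g[...,2]>150);m(d,(470,225,520,270),30,'cup')
print(manip.get_obs()['position'].round(1))
```

```text
[198 126 136] [185 133 141] [184.8725 132.04   140.82  ]Traceback (most recent call last):
  File "<stdin>", line 8, in <module>
  File "<stdin>", line 6, in m
ValueError: max() iterable argument is empty
```

```bash
python3 - <<'E'
from h import *
c=manip.calibration('wrist');im=cv2.imread('pics/w2.png')[:,:,::-1]
g=cv2.cvtColor(cv2.GaussianBlur(im,(3,3),0),cv2.COLOR_RGB2LAB).astype(int)
def m(mask,roi,z,n):
    x0,y0,x1,y1=roi;k=np.zeros(mask.shape,np.uint8);k[y0:y1,x0:x1]=mask[y0:y1,x0:x1];k=cv2.morphologyEx(k,cv2.MORPH_OPEN,np.ones((3,3)))
    q=max(cv2.findContours(k,0,1)[0],key=cv2.contourArea)[:,0];w=plane(c,q,z,True);(a,b),r=cv2.minEnclosingCircle(w.astype(np.float32));print(n,round(a),round(b),'r',round(r,1))
m(g[...,1]<129,(190,155,270,235),18,'dish')
m(g[...,0]<75,(105,210,152,265),55,'cap')
m(g[...,2]>155,(470,225,525,270),30,'cup')
E
python3 go.py 441,-65,60 441,-65,11
```

```text
dish 443 -63 r 30.4
cap 431 -163 r 29.3
cup 639 189 r 15.3
shift 0.014 -0.102 0.18 turn 0.0 rows 4.0
[441.439 -64.865  59.635   1.101] q6~ -1.25
shift 0.0 0.0 0.049 turn 0.0 rows 1.0
[441.439 -64.865  10.635   1.101] q6~ -1.25
```

move_arm([
  [1, [0.014, -0.102, 0.18], 0],
  [1, [0.014, -0.102, 0.18], 0],
  [1, [0.014, -0.102, 0.18], 0],
  [1, [0.014, -0.102, 0.18], 0],
  [1, [0.014, -0.102, 0.18], 0],
  [1, [0.014, -0.102, 0.205], 0],
  [1, [0.014, -0.102, 0.229], 0],
  [1, [0.014, -0.102, 0.229], 0],
  [1, [0.014, -0.102, 0.229], 0],
])

```text
clock: 2.58
position: [443.6, -64.7, 12.9]
ee_rot: [0.002, 0.232, 0.973, 0.0]
contact_force: [0.7, 0.4, 0.6]
width: 1.001
grip_force: 0.0
```

move_arm([
  [-0.2, [0, 0, 0], 0],
  [-0.2, [0, 0, 0], 0],
  [-0.2, [0, 0, 0], 0],
  [-0.2, [0, 0, 0], 0],
  [-0.2, [0, 0, 0], 0],
  [-0.2, [0, 0, 0], 0],
], squeeze=15)

```text
clock: 3.32
position: [441.5, -64.9, 10.8]
ee_rot: [0.0, 0.233, 0.973, -0.0]
contact_force: [-1.6, 0.9, 3.2]
width: 0.64
grip_force: 15.0
```

```bash
python3 go.py 441,-65,70 493,314,70
```

```text
shift 0.0 0.0 -0.059 turn 0.0 rows 2.0
[441.439 -64.865  69.635   1.101] q6~ -1.25
shift 0.126 0.361 0.0 turn 0.0 rows 7.0
[492.516 314.066  69.635   1.101] q6~ -0.53
```

move_arm([
  [-0.2, [0, 0, -0.02], 0],
  [-0.2, [0, 0, -0.059], 0],
  [-0.2, [0.126, 0.361, -0.059], 0],
  [-0.2, [0.126, 0.361, -0.059], 0],
  [-0.2, [0.126, 0.361, -0.059], 0],
  [-0.2, [0.126, 0.361, -0.059], 0],
  [-0.2, [0.126, 0.361, -0.059], 0],
  [-0.2, [0.126, 0.361, -0.059], 0],
  [-0.2, [0.126, 0.361, -0.059], 0],
  [-0.2, [0.126, 0.361, -0.059], 0],
])

```text
clock: 4.58
position: [492.0, 314.0, 68.9]
ee_rot: [-0.0, 0.232, 0.973, -0.001]
contact_force: [0.1, -1.0, -1.4]
width: 0.641
grip_force: 15.0
```

```bash
python3 - <<'E'
from h import *
c=manip.calibration('wrist');im=manip.capture('wrist');o=manip.get_obs();print(o['position'],o['contact_force'],o['width'],o['grip_force'])
for n,X in dict(L=(493,314,8),S=(587,343,8)).items(): print(n,proj(c,X,True).round())
cv2.imwrite('pics/w3.png',im[:,:,::-1])
E
python3 go.py 493,314,19
```

```text
[492.06778185 313.14460353  68.97893432] [-0.34954797  0.08861255 -0.69415379] 0.6410332030246894 14.999880194664001
L [[317. 254.]]
S [[412. 347.]]
shift 0.0 0.0 0.051 turn 0.0 rows 1.0
[492.516 314.066  18.635   1.101] q6~ -0.53
```

View pics/w3.png

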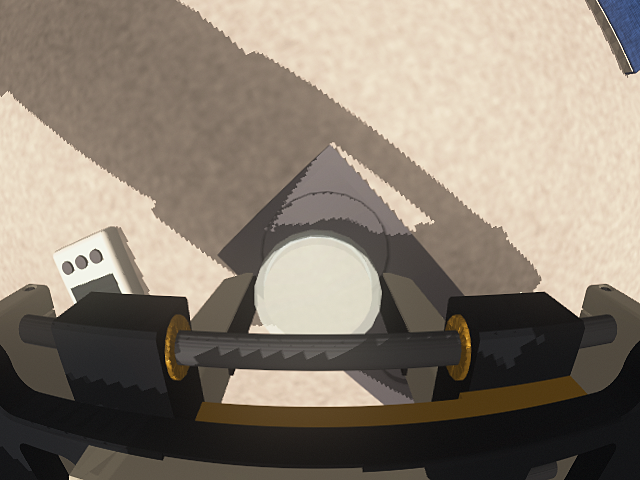

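The dish is held over the large recess (rim spans about 262–389 px, centre about (325,255)), which is 2–3 mm along +tool y from my estimate. I'll lower with that correction.

move_arm([
  [-0.2, [0, 0.002, 0.03], 0],
  [-0.2, [0, 0.002, 0.045], 0],
  [-0.2, [0, 0.002, 0.05], 0],
  [-0.2, [0, 0.002, 0.051], 0],
  [-0.2, [0, 0.002, 0.051], 0],
  [-0.2, [0, 0.002, 0.051], 0],
])

```text
clock: 5.38
position: [493.9, 316.0, 19.2]
ee_rot: [0.0, 0.233, 0.973, 0.0]
contact_force: [-0.2, -0.4, -0.6]
width: 0.638
grip_force: 15.0
```

move_arm([
  [0.6, [0, 0, 0], 0],
  [0.6, [0, 0, 0], 0],
  [0.6, [0, 0, 0], 0],
  [0.6, [0, 0, 0], 0],
  [0.6, [0, 0, -0.03], 0],
  [0.6, [0, 0, -0.08], 0],
  [0.6, [0, 0, -0.08], 0],
])

```text
clock: 6.25
position: [496.7, 317.6, 104.0]
ee_rot: [0.003, 0.233, 0.973, 0.003]
contact_force: [0.2, 0.9, -0.6]
width: 0.804
grip_force: 0.0
```

```bash
python3 - <<'E'
import json,numpy as np
s=json.load(open('st.json'));s[0]+=2*np.cos(s[3]);s[1]+=2*np.sin(s[3]);s[2]+=80;json.dump(s,open('st.json','w'))
from h import *
o=manip.get_obs();print(s,o['position'],o['contact_force'])
c=manip.calibration('wrist');im=manip.capture('wrist');cv2.imwrite('pics/w4.png',im[:,:,::-1])
E
python3 go.py 432,-170,110 432,-170,13
```

```text
[np.float64(493.42122631505396), np.float64(315.84895933960166), 98.63499999999999, 1.101] [496.66182461 317.60078597 103.97367077] [ 0.22319411  0.91619035 -0.62318238]
shift -0.165 -0.461 -0.011 turn 0.0 rows 9.0
[ 431.848 -169.903  109.635    1.101] q6~ -1.48
shift 0.0 0.0 0.097 turn 0.0 rows 2.0
[ 431.848 -169.903   12.635    1.101] q6~ -1.48
```

View pics/w4.png

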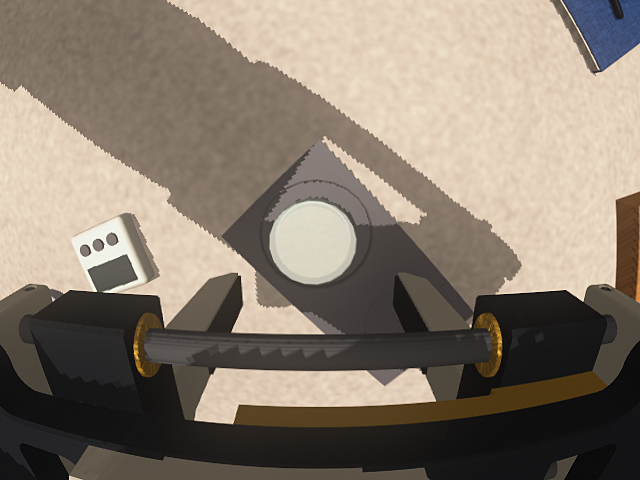

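The dish sits in the large recess (dish centre (313,242), recess rim 261–371 px). Now the jar.

move_arm([
  [1, [-0.165, -0.461, -0.011], 0],
  [1, [-0.165, -0.461, -0.011], 0],
  [1, [-0.165, -0.461, -0.011], 0],
  [1, [-0.165, -0.461, -0.011], 0],
  [1, [-0.165, -0.461, -0.011], 0],
  [1, [-0.165, -0.461, -0.011], 0],
  [1, [-0.165, -0.461, -0.011], 0],
  [1, [-0.165, -0.461, -0.011], 0],
  [1, [-0.165, -0.461, -0.011], 0],
  [1, [-0.165, -0.461, -0.011], 0],
])

```text
clock: 7.55
position: [431.0, -169.2, 108.4]
ee_rot: [-0.001, 0.233, 0.972, 0.001]
contact_force: [-0.2, -0.4, -0.3]
width: 1.001
grip_force: 0.0
```

Run:
```python
from h import *
manip.capture('wrist');manip.capture('wrist')
c=manip.calibration('wrist');im=manip.capture('wrist');cv2.imwrite('pics/w5.png',im[:,:,::-1])
g=cv2.cvtColor(im,cv2.COLOR_RGB2LAB).astype(int)
u,v=map(int,proj(c,(432,-172,45),True)[0]);print(u,v,manip.get_obs()['position'])
o=manip.get_obs();
k=np.zeros((480,640),np.uint8);k[v-90:v+70,u-90:u+90]=(g[...,0]<70)[v-90:v+70,u-90:u+90]
for q in cv2.findContours(k,0,1)[0]:
    if cv2.contourArea(q)>300:
        w=plane(c,q[:,0],55,True);(a,b),r=cv2.minEnclosingCircle(w.astype(np.float32));print(round(a),round(b),round(r,1),q[:,0].min(0),q[:,0].max(0))
```

```text
312 254 [ 431.78352506 -168.47505462  109.03170756]
429 -173 24.3 [278 218] [336 292]
```

View pics/w5.png

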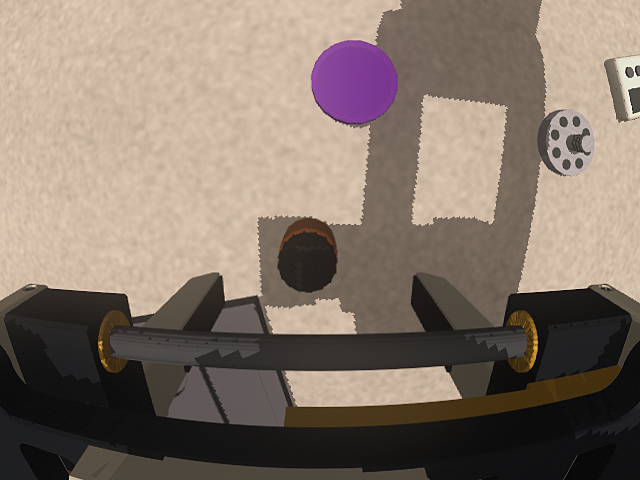

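The jar cap is at about (307,262), glass visible above it in the image; puck stem at (580,144).

Run:
```python
from h import *
c=manip.calibration('wrist')
print(plane(c,[(307,262),(278,262),(336,262)],55,True), 'puckstem',plane(c,(586,144),36,True),'pucktop',plane(c,(568,142),14,True))
```

```text
[[ 432.59069654 -175.64634016]
 [ 424.43502888 -191.95281035]
 [ 440.76914058 -159.44012581]] puckstem [[452.53157123  54.26818722]] pucktop [[451.13156059  52.68336711]]
```

move_arm([
  [1, [-0.003, -0.005, 0.05], 0],
  [1, [-0.003, -0.005, 0.085], 0],
  [1, [-0.003, -0.005, 0.097], 0],
  [1, [-0.003, -0.005, 0.097], 0],
  [-0.5, [-0.003, -0.005, 0.097], 0],
  [-0.5, [-0.003, -0.005, 0.097], 0],
  [-0.5, [-0.003, -0.005, 0.097], 0],
  [-0.5, [-0.003, -0.005, 0.097], 0],
  [-0.5, [-0.003, -0.005, 0.097], 0],
  [-0.5, [-0.003, -0.005, 0.097], 0],
], squeeze=18)

```text
clock: 8.95
position: [432.2, -175.7, 12.6]
ee_rot: [-0.0, 0.233, 0.973, -0.0]
contact_force: [0.0, -0.2, 0.5]
width: 0.424
grip_force: 18.0
```

```bash
python3 - <<'E'
import json,numpy as np
s=json.load(open('st.json'));y=s[3];s[0]+=-5*np.cos(y)+3*np.sin(y);s[1]+=-5*np.sin(y)-3*np.cos(y);print(s);json.dump(s,open('st.json','w'))
E
python3 go.py 432,-175,90 588,345,90 588,345,21
```

```text
[np.float64(432.2598077438019), np.float64(-175.7192260409741), 12.634999999999991, 1.101]
shift 0.001 0.001 -0.077 turn 0.0 rows 2.0
[ 431.821 -174.375   89.635    1.101] q6~ -1.48
shift 0.096 0.534 0.0 turn 0.0 rows 10.0
[587.966 345.232  89.635   1.101] q6~ -0.57
shift 0.0 0.0 0.069 turn 0.0 rows 2.0
[587.966 345.232  20.635   1.101] q6~ -0.57
```

move_arm([
  [-0.5, [0.001, 0.001, -0.03], 0],
  [-0.5, [0.001, 0.001, -0.077], 0],
  [-0.5, [0.097, 0.535, -0.077], 0],
  [-0.5, [0.097, 0.535, -0.077], 0],
  [-0.5, [0.097, 0.535, -0.077], 0],
  [-0.5, [0.097, 0.535, -0.077], 0],
  [-0.5, [0.097, 0.535, -0.077], 0],
  [-0.5, [0.097, 0.535, -0.077], 0],
  [-0.5, [0.097, 0.535, -0.077], 0],
  [-0.5, [0.097, 0.535, -0.077], 0],
])

```text
clock: 10.2
position: [575.9, 306.5, 89.3]
ee_rot: [-0.0, 0.233, 0.973, -0.0]
contact_force: [1.2, 0.4, -0.5]
width: 0.424
grip_force: 18.0
```

Run:
```python
from h import *
o=manip.get_obs();print(o['position'],o['width'])
```

```text
[575.92020718 306.49523884  89.30088154] 0.42410716143398614
```

```bash
python3 - <<'E'
import json,numpy as np
d=np.array([156.145,519.607]);p=np.array([431.821,-174.375])+500*d/np.linalg.norm(d);print(p)
json.dump([*p,89.635,1.101],open('st.json','w'))
E
python3 go.py 588,345,90
```

```text
[575.7171996  304.47140934]
shift 0.007 0.042 0.0 turn 0.0 rows 1.0
[588.489 345.09   89.635   1.101] q6~ -0.57
```

move_arm([
  [-0.5, [0.007, 0.042, 0], 0],
  [-0.5, [0.007, 0.042, 0], 0],
  [-0.5, [0.007, 0.042, 0], 0],
])

```text
clock: 10.58
position: [588.0, 344.6, 88.8]
ee_rot: [-0.0, 0.233, 0.973, -0.001]
contact_force: [-0.6, -0.3, -0.4]
width: 0.425
grip_force: 18.0
```

Run:
```python
from h import *
c=manip.calibration('wrist');im=manip.capture('wrist');cv2.imwrite('pics/w6.png',im[:,:,::-1])
o=manip.get_obs();print(o['position'],o['width'],proj(c,[(587,343,16),(493,314,16)],True).round())
```

```text
[588.13774705 344.04445613  89.08429737] 0.42187355078358457 [[314. 247.]
 [210. 143.]]
```

View pics/w6.png

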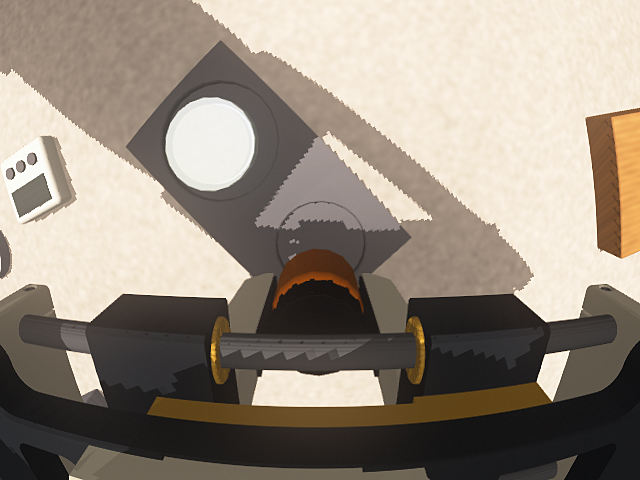

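The recess rim spans 276–365 px, centre about (320,246), in line with my commanded pose; the dish lies flat in its recess at (210,144). Lowering the jar.

move_arm([
  [-0.5, [0, 0, 0.03], 0],
  [-0.5, [0, 0, 0.055], 0],
  [-0.5, [0, 0, 0.065], 0],
  [-0.5, [0, 0, 0.069], 0],
  [-0.5, [0, 0, 0.069], 0],
  [-0.5, [0, 0, 0.069], 0],
])

```text
clock: 11.38
position: [589.3, 345.4, 22.0]
ee_rot: [0.001, 0.233, 0.973, 0.001]
contact_force: [-0.8, 0.3, -0.6]
width: 0.424
grip_force: 18.0
```

move_arm([
  [0.4, [0, 0, 0], 0],
  [0.4, [0, 0, 0], 0],
  [0.4, [0, 0, 0], 0],
  [0.4, [0, 0, 0], 0],
  [0.4, [0, 0, -0.04], 0],
  [0.4, [0, 0, -0.09], 0],
  [0.4, [0, 0, -0.09], 0],
])

```text
clock: 12.25
position: [591.9, 346.8, 117.2]
ee_rot: [0.004, 0.233, 0.973, 0.003]
contact_force: [0.4, 0.9, -0.0]
width: 0.699
grip_force: 0.0
```

```bash
python3 - <<'E'
import json
s=json.load(open('st.json'));s[2]+=21;json.dump(s,open('st.json','w'))
from h import *
cv2.imwrite('pics/w7.png',manip.capture('wrist')[:,:,::-1])
E
python3 go.py 600,-50,160,-6.5
```

```text
shift -0.189 -0.347 -0.049 turn 1.21 rows 8.0
[ 5.99924e+02 -4.98770e+01  1.59635e+02 -1.09000e-01] q6~ 0.03
```

move_arm([
  [0.4, [-0.189, -0.347, -0.049], 1.21],
  [0.4, [-0.189, -0.347, -0.049], 1.21],
  [0.4, [-0.189, -0.347, -0.049], 1.21],
  [0.4, [-0.189, -0.347, -0.049], 1.21],
  [0.4, [-0.189, -0.347, -0.049], 1.21],
  [0.4, [-0.189, -0.347, -0.049], 1.21],
  [0.4, [-0.189, -0.347, -0.049], 1.21],
  [0.4, [-0.189, -0.347, -0.049], 1.21],
  [0.4, [-0.189, -0.347, -0.049], 1.21],
])

```text
clock: 13.42
position: [599.2, -49.0, 158.3]
ee_rot: [-0.001, 0.744, 0.668, -0.0]
contact_force: [0.1, 0.8, -0.6]
width: 0.703
grip_force: 0.0
```

```bash
python3 go.py 667,-54,110
```

```text
shift 0.003 0.067 0.05 turn 0.0 rows 2.0
[ 6.66853e+02 -5.41840e+01  1.09635e+02 -1.09000e-01] q6~ 0.03
```

View pics/w7.png

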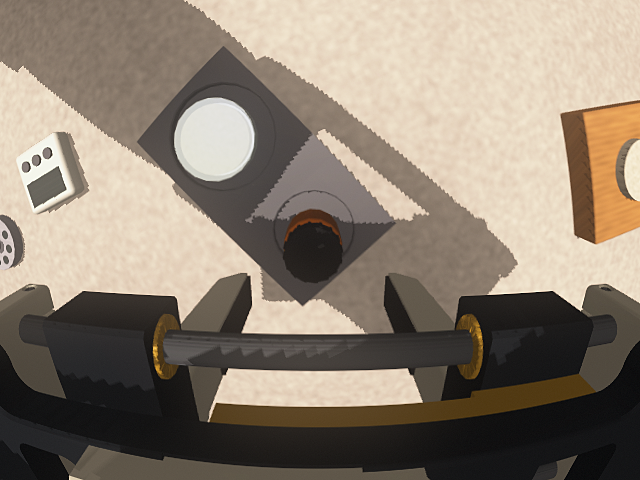

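The jar stands upright in the small recess (cap at (313,250), rim 274–353 px). On to the case.

move_arm([
  [0.4, [0.003, 0.067, 0.05], 0],
  [0.4, [0.003, 0.067, 0.05], 0],
  [0.4, [0.003, 0.067, 0.05], 0],
  [0.4, [0.003, 0.067, 0.05], 0],
])

```text
clock: 13.92
position: [666.6, -53.0, 110.0]
ee_rot: [-0.0, 0.744, 0.668, 0.0]
contact_force: [-0.4, 0.0, 1.1]
width: 0.702
grip_force: 0.0
```

Run:
```python
from h import *
c=manip.calibration('wrist');im=manip.capture('wrist');cv2.imwrite('pics/w8.png',im[:,:,::-1])
g=cv2.cvtColor(im,cv2.COLOR_RGB2GRAY)
print(manip.get_obs()['position'],proj(c,[(667,-54,22),(672,-14,22),(662,-94,22)],True).round())
```

```text
[666.84457792 -53.33134019 110.66170676] [[317. 244.]
 [318. 187.]
 [316. 296.]]
```

View pics/w8.png

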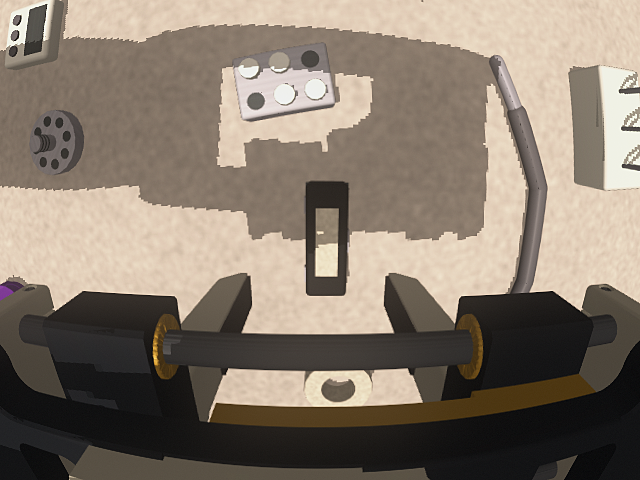

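The case's lid corners are at (307,181), (349,181), (346,295), (305,295), well aligned with the tool; tape is at (338,386), clear.

Run:
```python
from h import *
c=manip.calibration('wrist');w=plane(c,[(307,181),(348.5,181),(346,295),(305,295)],22,True);print(w.round(1),w.mean(0).round(1))
d=w[0]-w[3];print(np.degrees(np.arctan2(d[1],d[0])))
```

```text
[[665.1  -9.2]
 [693.5 -12.2]
 [684.5 -96.4]
 [654.  -93.1]] [674.3 -52.7]
82.49308054906741
```

move_arm([
  [0.4, [0.002, 0.007, 0.05], 0],
  [0.4, [0.002, 0.007, 0.09], 0],
  [0.4, [0.002, 0.007, 0.099], 0],
  [0.4, [0.002, 0.007, 0.099], 0],
  [-0.6, [0.002, 0.007, 0.099], 0],
  [-0.6, [0.002, 0.007, 0.099], 0],
  [-0.6, [0.002, 0.007, 0.099], 0],
  [-0.6, [0.002, 0.007, 0.099], 0],
  [-0.6, [0.002, 0.007, 0.099], 0],
  [-0.6, [0.002, 0.007, 0.099], 0],
], squeeze=18)

```text
clock: 15.22
position: [674.2, -53.0, 11.0]
ee_rot: [0.0, 0.745, 0.668, 0.0]
contact_force: [-2.1, 0.7, 4.7]
width: 0.316
grip_force: 18.0
```

```bash
python3 - <<'E'
import json,numpy as np
s=json.load(open('st.json'));y=s[3];s[0]+=7*np.cos(y)-2*np.sin(y);s[1]+=7*np.sin(y)+2*np.cos(y);s[2]-=99;print(s);json.dump(s,open('st.json','w'))
E
python3 go.py 674,-53,90 524,-293,90,75.5 524,-293,18.7
```

```text
[np.float64(674.0292423674881), np.float64(-52.95701003587448), 10.634999999999991, -0.10899999999999999]
shift 0.0 0.0 -0.079 turn 0.0 rows 2.0
[ 6.74029e+02 -5.29570e+01  8.96350e+01 -1.09000e-01] q6~ 0.03
shift -0.255 -0.123 0.0 turn -1.43 rows 8.0
[ 524.019 -293.063   89.635    1.321] q6~ -1.83
shift 0.0 0.0 0.071 turn 0.0 rows 2.0
[ 524.019 -293.063   18.635    1.321] q6~ -1.83
```

move_arm([
  [-0.6, [0, 0, -0.03], 0],
  [-0.6, [0, 0, -0.079], 0],
  [-0.6, [-0.255, -0.123, -0.079], -1.43],
  [-0.6, [-0.255, -0.123, -0.079], -1.43],
  [-0.6, [-0.255, -0.123, -0.079], -1.43],
  [-0.6, [-0.255, -0.123, -0.079], -1.43],
  [-0.6, [-0.255, -0.123, -0.079], -1.43],
  [-0.6, [-0.255, -0.123, -0.079], -1.43],
  [-0.6, [-0.255, -0.123, -0.079], -1.43],
  [-0.6, [-0.255, -0.123, -0.079], -1.43],
])

```text
clock: 16.48
position: [523.7, -293.1, 89.1]
ee_rot: [-0.0, 0.122, 0.993, 0.0]
contact_force: [0.7, 0.1, -1.2]
width: 0.322
grip_force: 18.0
```

Run:
```python
from h import *
manip.capture('wrist');manip.capture('wrist');manip.capture('wrist')
c=manip.calibration('wrist');im=manip.capture('wrist');cv2.imwrite('pics/w9.png',im[:,:,::-1])
o=manip.get_obs();print(o['position'],o['ee_rot'],o['width'],o['joints'][5])
T=np.array([514,-333]);a=np.radians(-14.4);R=np.array([[np.cos(a),-np.sin(a)],[np.sin(a),np.cos(a)]])
for n,l in dict(long=(0,41),l1=(-52,66),l2=(-52,16),l3=(52,16),l4=(52,66),big=(-38,-36),small=(48,-36)).items():
    w=T+R@l;print(n,w.round(),proj(c,(*w,16),True).round())
```

```text
[ 523.86171299 -292.9109193    89.29803854] [-2.16064810e-04  1.26252844e-01  9.91998063e-01  1.24903184e-04] 0.32094127422429874 -1.9128822202996465
long [ 524. -293.] [[316. 248.]]
l1 [ 480. -256.] [[355. 170.]]
l2 [ 468. -305.] [[278. 170.]]
l3 [ 568. -330.] [[282. 317.]]
l4 [ 581. -282.] [[351. 317.]]
big [ 468. -358.] [[202. 193.]]
small [ 552. -380.] [[212. 310.]]
```

View pics/w9.png

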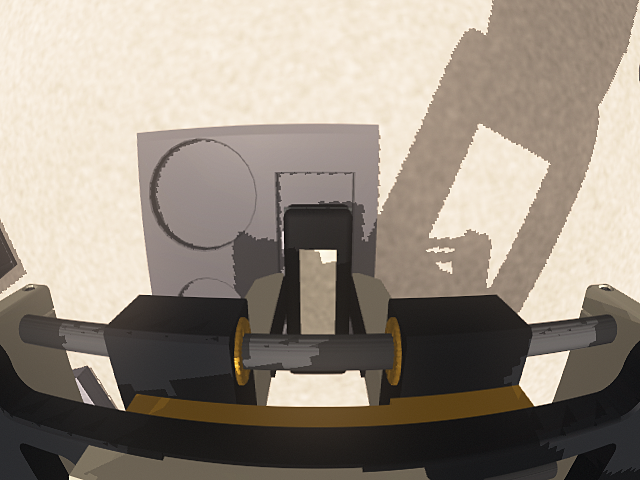

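The long recess's near corners are at (276,172) and (354,172), and the round recess at (204,194): within 2 px of prediction, with the case square to it. Lowering.

move_arm([
  [-0.6, [0, 0, 0.03], 0],
  [-0.6, [0, 0, 0.06], 0],
  [-0.6, [0, 0, 0.068], 0],
  [-0.6, [0, 0, 0.071], 0],
  [-0.6, [0, 0, 0.071], 0],
  [-0.6, [0, 0, 0.071], 0],
  [-0.6, [0, 0, 0.071], 0],
])

```text
clock: 17.55
position: [524.5, -293.4, 19.3]
ee_rot: [0.001, 0.125, 0.992, -0.0]
contact_force: [-0.5, 0.4, -0.1]
width: 0.323
grip_force: 18.0
```

move_arm([
  [0.1, [0, 0, 0], 0],
  [0.1, [0, 0, 0], 0],
  [0.1, [0, 0, 0], 0],
  [0.1, [0, 0, 0], 0],
  [0.1, [0, 0, -0.04], 0],
  [0.1, [0, 0, -0.09], 0],
  [0.1, [0, 0, -0.09], 0],
])

```text
clock: 18.42
position: [527.1, -295.1, 114.3]
ee_rot: [0.004, 0.125, 0.992, -0.002]
contact_force: [0.9, 0.0, -0.0]
width: 0.55
grip_force: 0.0
```

```bash
python3 - <<'E'
import json
s=json.load(open('st.json'));s[2]+=90;json.dump(s,open('st.json','w'))
from h import *
cv2.imwrite('pics/w10.png',manip.capture('wrist')[:,:,::-1])
E
python3 go.py 452,54,90 452,54,16.7
```

```text
shift 0.156 0.318 0.019 turn 0.0 rows 7.0
[451.473  53.631  89.635   1.321] q6~ -1.2
shift 0.0 0.0 0.073 turn 0.0 rows 2.0
[451.473  53.631  16.635   1.321] q6~ -1.2
```

View pics/w10.png

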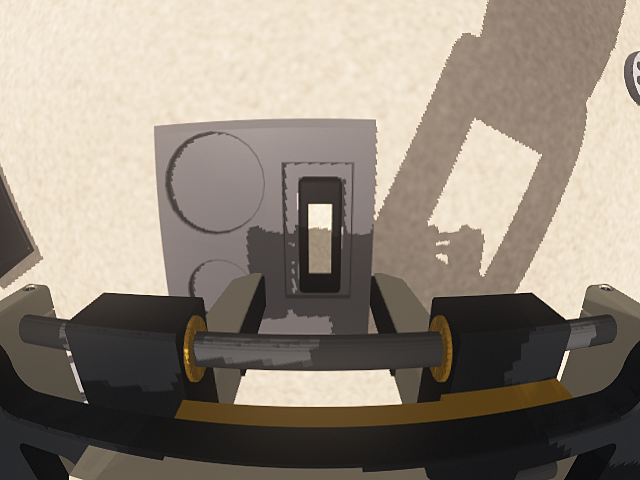

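The case lies squarely in the long recess (case 299–342 × 177–292 px inside rim 283–353 × 163–297). Puck next; three independent readings agree on (452,53.5).

move_arm([
  [0.1, [0.156, 0.318, 0.019], 0],
  [0.1, [0.156, 0.318, 0.019], 0],
  [0.1, [0.156, 0.318, 0.019], 0],
  [0.1, [0.156, 0.318, 0.019], 0],
  [0.1, [0.156, 0.318, 0.019], 0],
  [0.1, [0.156, 0.318, 0.019], 0],
  [0.1, [0.156, 0.318, 0.019], 0],
  [0.1, [0.156, 0.318, 0.019], 0],
])

```text
clock: 19.48
position: [451.0, 53.2, 88.7]
ee_rot: [-0.001, 0.124, 0.992, -0.0]
contact_force: [0.1, 1.0, 0.6]
width: 0.549
grip_force: 0.0
```

Run:
```python
from h import *
manip.capture('wrist');manip.capture('wrist');manip.capture('wrist')
c=manip.calibration('wrist');im=manip.capture('wrist');cv2.imwrite('pics/w11.png',im[:,:,::-1])
o=manip.get_obs();print(o['position'],proj(c,[(452,53.5,36),(452,53.5,14)],True).round())
u,v=proj(c,(452,53.5,14),True)[0].astype(int)
# silhouette of pale grey disc: low chroma vs bench
g=cv2.cvtColor(cv2.GaussianBlur(im,(3,3),0),cv2.COLOR_RGB2LAB).astype(int)
k=np.zeros((480,640),np.uint8);s=np.s_[v-70:v+70,u-75:u+75];k[s]=((g[...,2]<133)[s])
k=cv2.morphologyEx(k,cv2.MORPH_CLOSE,np.ones((5,5)))
q=max(cv2.findContours(k,0,1)[0],key=cv2.contourArea);w=plane(c,cv2.convexHull(q)[:,0],14,True);print(cv2.minEnclosingCircle(w.astype(np.float32)))
```

```text
[451.66614589  52.51440262  89.45745938] [[319. 256.]
 [319. 247.]]
((451.55078125, 55.209415435791016), 28.360984802246094)
```

View pics/w11.png

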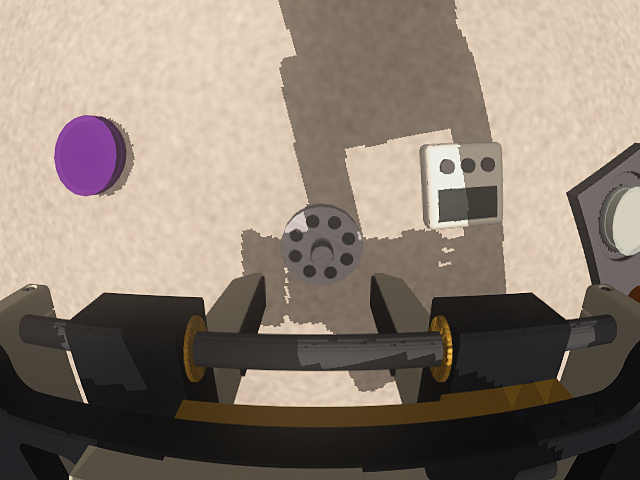

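The puck is centred at (322,243) px between the fingers, measured (451.5,55) r 28.4, right on target. Descend and grip the stem.

move_arm([
  [0.1, [0, 0.001, 0.04], 0],
  [0.1, [0, 0.001, 0.065], 0],
  [0.1, [0, 0.001, 0.073], 0],
  [0.1, [0, 0.001, 0.073], 0],
  [0.1, [0, 0.001, 0.073], 0],
  [-0.9, [0, 0.001, 0.073], 0],
  [-0.9, [0, 0.001, 0.073], 0],
  [-0.9, [0, 0.001, 0.073], 0],
  [-0.9, [0, 0.001, 0.073], 0],
  [-0.9, [0, 0.001, 0.073], 0],
], squeeze=25)

```text
clock: 20.92
position: [451.7, 54.7, 16.7]
ee_rot: [0.0, 0.125, 0.992, 0.0]
contact_force: [-0.4, 0.9, 1.0]
width: 0.139
grip_force: 25.0
```

```bash
python3 - <<'E'
import json,numpy as np
s=json.load(open('st.json'));y=s[3];s[0]+=np.cos(y);s[1]+=np.sin(y);print(s);json.dump(s,open('st.json','w'))
E
python3 go.py 452,55,86.7 468,-358,86.7 468,-358,24.7
```

```text
[np.float64(451.71992076935356), np.float64(54.600147877665), 16.63499999999999, 1.321]
shift 0.0 0.0 -0.07 turn 0.0 rows 2.0
[451.72   54.6    86.635   1.321] q6~ -1.2
shift -0.118 -0.396 0.0 turn 0.0 rows 8.0
[ 468.164 -358.279   86.635    1.321] q6~ -1.97
shift 0.0 0.0 0.062 turn 0.0 rows 2.0
[ 468.164 -358.279   24.635    1.321] q6~ -1.97
```

move_arm([
  [-0.9, [0, 0, -0.03], 0],
  [-0.9, [0, 0, -0.07], 0],
  [-0.9, [-0.118, -0.396, -0.07], 0],
  [-0.9, [-0.118, -0.396, -0.07], 0],
  [-0.9, [-0.118, -0.396, -0.07], 0],
  [-0.9, [-0.118, -0.396, -0.07], 0],
  [-0.9, [-0.118, -0.396, -0.07], 0],
  [-0.9, [-0.118, -0.396, -0.07], 0],
  [-0.9, [-0.118, -0.396, -0.07], 0],
  [-0.9, [-0.118, -0.396, -0.07], 0],
])

```text
clock: 22.18
position: [467.4, -360.9, 86.1]
ee_rot: [-0.0, 0.126, 0.992, -0.0]
contact_force: [-0.2, 1.0, -1.9]
width: 0.144
grip_force: 25.0
```

move_arm([
  [-0.9, [0, 0, 0], 0],
  [-0.9, [0, 0, 0.03], 0],
  [-0.9, [0, 0, 0.052], 0],
  [-0.9, [0, 0, 0.06], 0],
  [-0.9, [0, 0, 0.062], 0],
  [-0.9, [0, 0, 0.062], 0],
  [-0.9, [0, 0, 0.062], 0],
])

```text
clock: 23.05
position: [468.7, -358.7, 25.6]
ee_rot: [0.001, 0.125, 0.992, -0.0]
contact_force: [-0.6, -0.0, -1.2]
width: 0.142
grip_force: 25.0
```

move_arm([
  [-0.9, [0, 0, 0.0005], 0],
  [-0.9, [0, 0, 0.0005], 0],
  [-0.3, [0, 0, 0.0005], 0],
  [-0.3, [0, 0, 0.0005], 0],
  [-0.3, [0, 0, 0.0005], 0],
  [-0.3, [0, 0, 0.0005], 0],
  [-0.3, [0, 0, -0.03], 0],
  [-0.3, [0, 0, -0.08], 0],
  [-0.3, [0, 0, -0.11], 0],
  [-0.3, [0, 0, -0.11], 0],
])

```text
clock: 24.3
position: [469.9, -359.9, 138.2]
ee_rot: [0.003, 0.125, 0.992, -0.002]
contact_force: [0.2, -0.5, 0.1]
width: 0.351
grip_force: 0.0
```

```bash
python3 - <<'E'
import json
s=json.load(open('st.json'));s[2]+=110;json.dump(s,open('st.json','w'))
from h import *
manip.capture('wrist')
c=manip.calibration('wrist');im=manip.capture('wrist');cv2.imwrite('pics/w12.png',im[:,:,::-1])
# dark pockets ring -> puck centre at height 22
u,v=proj(c,(468,-358,22),True)[0].astype(int);g=cv2.cvtColor(im,cv2.COLOR_RGB2GRAY)
k=np.zeros((480,640),np.uint8);s_=np.s_[v-50:v+50,u-50:u+50];k[s_]=(g<75)[s_]
P=[]
for q in cv2.findContours(k,0,1)[0]:
    A=cv2.contourArea(q)
    if 8<A<150: P.append(q[:,0].mean(0))
w=plane(c,P,22,True);print(len(P),w.round())
E
python3 go.py 590,130,120,45
```

```text
6 [[ 488. -356.]
 [ 483. -370.]
 [ 481. -344.]
 [ 470. -377.]
 [ 469. -340.]
 [ 467. -357.]]
shift 0.003 0.503 0.015 turn 0.54 rows 10.0
[589.602 129.85  119.635   0.781] q6~ -0.56
```

The puck's pocket ring centres on (469,-358) at the right height, so it is in its recess. Now the cup.

move_arm([
  [0.3, [0.003, 0.503, 0.015], 0.54],
  [0.3, [0.003, 0.503, 0.015], 0.54],
  [0.3, [0.003, 0.503, 0.015], 0.54],
  [0.3, [0.003, 0.503, 0.015], 0.54],
  [0.3, [0.003, 0.503, 0.015], 0.54],
  [0.3, [0.003, 0.503, 0.015], 0.54],
  [0.3, [0.003, 0.503, 0.015], 0.54],
  [0.3, [0.003, 0.503, 0.015], 0.54],
  [0.3, [0.003, 0.503, 0.015], 0.54],
  [0.3, [0.003, 0.503, 0.015], 0.54],
])

```text
clock: 25.65
position: [588.4, 130.2, 117.6]
ee_rot: [-0.001, 0.384, 0.923, -0.001]
contact_force: [-0.1, -0.6, 0.2]
width: 0.652
grip_force: 0.0
```

```bash
python3 go.py 634,179,100
```

```text
shift 0.004 0.066 0.02 turn 0.0 rows 2.0
[633.66  179.155  99.635   0.781] q6~ -0.51
```

move_arm([
  [0.3, [0.004, 0.066, 0.02], 0],
  [0.3, [0.004, 0.066, 0.02], 0],
  [0.3, [0.004, 0.066, 0.02], 0],
  [0.3, [0.004, 0.066, 0.02], 0],
])

```text
clock: 26.15
position: [633.8, 177.5, 100.7]
ee_rot: [0.001, 0.385, 0.923, 0.0]
contact_force: [0.2, -0.7, 0.4]
width: 0.648
grip_force: 0.0
```

Run:
```python
from h import *
manip.capture('wrist')
c=manip.calibration('wrist');im=manip.capture('wrist');cv2.imwrite('pics/w13.png',im[:,:,::-1])
print(manip.get_obs()['position'],proj(c,[(634,179,38),(634,179,0)],True).round())
u,v=proj(c,(634,179,20),True)[0].astype(int)
g=cv2.cvtColor(im,cv2.COLOR_RGB2LAB).astype(int)
k=np.zeros((480,640),np.uint8);s=np.s_[v-70:v+50,u-70:u+70];k[s]=(g[...,2]>158)[s]
k=cv2.morphologyEx(k,cv2.MORPH_CLOSE,np.ones((5,5)))
q=max(cv2.findContours(k,0,1)[0],key=cv2.contourArea)[:,0];print(q.min(0),q.max(0))
h=cv2.convexHull(q)[:,0]
w0=plane(c,h,38,True);w5=plane(c,h,5,True);print(cv2.minAreaRect(w0.astype(np.float32)),cv2.minAreaRect(w5.astype(np.float32)))
for z,e in((38,15),(5,18)):
  for d in(-e,e):print(z,d,plane(c,[(q[:,0].min(),v),(q[:,0].max(),v)],z,True).round());break
```

```text
[634.01404581 177.9694354  101.04800423] [[318. 251.]
 [318. 236.]]
[301 214] [347 271]
((633.3675537109375, 185.37197875976562), (29.635643005371094, 38.01875305175781), 44.75458526611328) ((640.3204345703125, 179.29710388183594), (33.89607238769531, 43.48440933227539), 44.75471496582031)
38 -15 [[623. 175.]
 [644. 196.]]
5 -18 [[628. 167.]
 [652. 191.]]
```

View pics/w13.png

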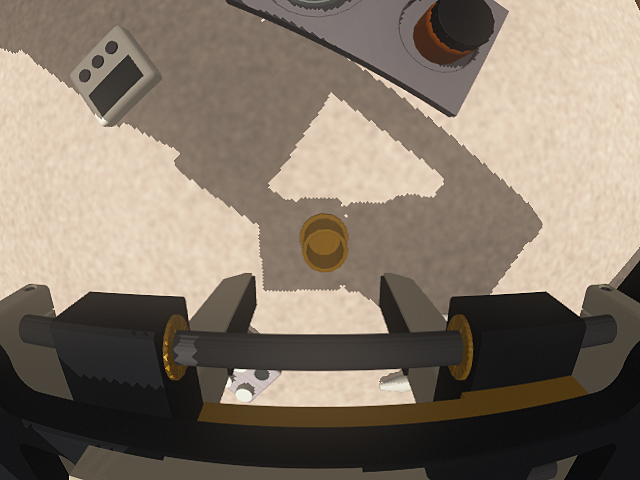

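The cup stands at rim centre (325,249) px, about 4 mm along +tool y from the tool axis; block and timer are clear. Descend and grip.

move_arm([
  [0.3, [0.001, 0.004, 0.045], 0],
  [0.3, [0.001, 0.004, 0.077], 0],
  [0.3, [0.001, 0.004, 0.087], 0],
  [0.3, [0.001, 0.004, 0.087], 0],
  [0.3, [0.001, 0.004, 0.087], 0],
  [-0.6, [0.001, 0.004, 0.087], 0],
  [-0.6, [0.001, 0.004, 0.087], 0],
  [-0.6, [0.001, 0.004, 0.087], 0],
  [-0.6, [0.001, 0.004, 0.087], 0],
  [-0.6, [0.001, 0.004, 0.087], 0],
], squeeze=25)

```text
clock: 27.5
position: [635.8, 182.7, 12.8]
ee_rot: [0.0, 0.385, 0.923, 0.0]
contact_force: [-0.4, -1.1, 1.9]
width: 0.309
grip_force: 25.0
```

```bash
python3 - <<'E'
import json,numpy as np
s=json.load(open('st.json'));y=s[3];s[0]+=4*np.cos(y)-np.sin(y);s[1]+=4*np.sin(y)+np.cos(y);s[2]-=87;print(s);json.dump(s,open('st.json','w'))
E
python3 go.py 636,183,100 595,-90,100,75.5 552,-380,100 552,-380,20.7
```

```text
[np.float64(635.7964926278522), np.float64(182.6807542658635), 12.634999999999991, 0.7809999999999999]
shift 0.0 0.0 -0.087 turn 0.0 rows 2.0
[635.796 182.681  99.635   0.781] q6~ -0.5
shift -0.165 -0.221 0.0 turn -0.54 rows 6.0
[594.998 -90.086  99.635   1.321] q6~ -1.47
shift -0.03 -0.292 0.0 turn 0.0 rows 6.0
[ 551.883 -380.439   99.635    1.321] q6~ -1.92
shift 0.0 0.0 0.079 turn 0.0 rows 2.0
[ 551.883 -380.439   20.635    1.321] q6~ -1.92
```

move_arm([
  [-0.6, [0, 0, -0.04], 0],
  [-0.6, [0, 0, -0.087], 0],
  [-0.6, [-0.165, -0.221, -0.087], -0.54],
  [-0.6, [-0.165, -0.221, -0.087], -0.54],
  [-0.6, [-0.165, -0.221, -0.087], -0.54],
  [-0.6, [-0.165, -0.221, -0.087], -0.54],
  [-0.6, [-0.165, -0.221, -0.087], -0.54],
  [-0.6, [-0.165, -0.221, -0.087], -0.54],
])

```text
clock: 28.5
position: [594.3, -92.4, 99.3]
ee_rot: [-0.0, 0.126, 0.992, -0.0]
contact_force: [-0.6, 0.5, -1.3]
width: 0.306
grip_force: 25.0
```

move_arm([
  [-0.6, [-0.03, -0.292, 0], 0],
  [-0.6, [-0.03, -0.292, 0], 0],
  [-0.6, [-0.03, -0.292, 0], 0],
  [-0.6, [-0.03, -0.292, 0], 0],
  [-0.6, [-0.03, -0.292, 0], 0],
  [-0.6, [-0.03, -0.292, 0], 0],
  [-0.6, [-0.03, -0.292, 0], 0],
  [-0.6, [-0.03, -0.292, 0], 0],
])

```text
clock: 29.5
position: [552.6, -378.5, 99.4]
ee_rot: [-0.0, 0.124, 0.992, 0.0]
contact_force: [0.7, 0.2, -1.1]
width: 0.307
grip_force: 25.0
```

move_arm([
  [-0.6, [0, 0, 0.04], 0],
  [-0.6, [0, 0, 0.068], 0],
  [-0.6, [0, 0, 0.077], 0],
  [-0.6, [0, 0, 0.079], 0],
  [-0.6, [0, 0, 0.079], 0],
  [-0.6, [0, 0, 0.0795], 0],
  [-0.6, [0, 0, 0.0795], 0],
  [-0.6, [0, 0, 0.0795], 0],
])

```text
clock: 30.5
position: [552.2, -380.6, 20.6]
ee_rot: [0.0, 0.125, 0.992, -0.0]
contact_force: [0.3, -0.1, 0.7]
width: 0.308
grip_force: 25.0
```

move_arm([
  [0, [0, 0, 0], 0],
  [0, [0, 0, 0], 0],
  [0, [0, 0, 0], 0],
  [0, [0, 0, 0], 0],
  [0, [0, 0, -0.04], 0],
  [0, [0, 0, -0.1], 0],
  [0, [0.04, 0, -0.17], 0],
  [0, [0.04, 0.08, -0.17], 0],
  [0, [0.04, 0.08, -0.17], 0],
  [0, [0.04, 0.08, -0.17], 0],
])

```text
clock: 31.75
position: [533.3, -292.1, 190.2]
ee_rot: [0.0, 0.123, 0.992, -0.0]
contact_force: [-0.8, -0.3, 0.4]
width: 0.497
grip_force: 0.0
```

Run:
```python
from h import *
im=manip.capture('wrist');c=manip.calibration('wrist')
t=manip.capture('top');print(manip.get_obs()['clock'])
w=cv2.resize(im[:,:,::-1],(400,300));a=cv2.resize(t[130:330,120:530,::-1],(800,390))
cv2.imwrite('pics/w14.png',np.vstack([a,np.hstack([cv2.resize(im[60:320,80:500,::-1],(339,210)),np.zeros((210,461,3),np.uint8)])]))
cv2.imwrite('pics/top1.png',t[:,:,::-1])
cup=proj(c,[(552,-380,46)],True);print(cup)
```

```text
31.85
[[228.62423317 267.86691622]]
```

View pics/w14.png

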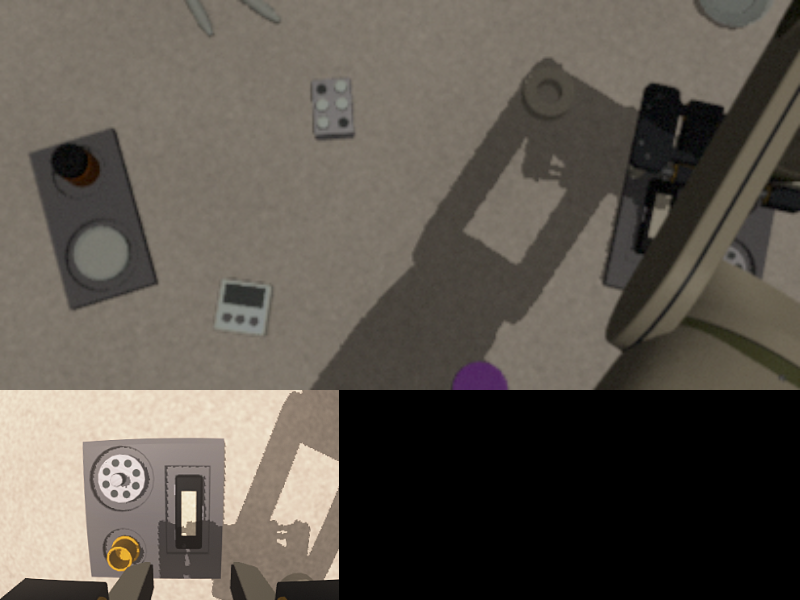

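The composite shows the dish (100,252) and jar (75,165) seated in tray_two. In the lower inset, the puck (121,478), case (188,512) and upright cup (122,553) are in their recesses of tray_three. The bystanders haven't moved and the gripper is clear.

```bash
python3 -c "
from rig import manip
print(manip.sign_off())"
```

```text
the job is handed in; nothing more can be done
None
```

I placed all five items in their recesses in the order asked, left the timer, tape roll, tube block and purple look-alike alone, and handed the job in at about 32 s. I checked each placement by camera, but sign-off returned no verdict.

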